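# Close the sample jars in filling order

## Robot

A 7-joint arm with a two-finger parallel gripper is mounted at the origin on a cart in front of the work surface, level with it; the furniture and walls round the work are solid. World frame = base frame: x ahead of the robot, y to its left, z up, the work surface at z = 0. Lengths are in m, angles in rad, forces in N, time in s.
With the tool pointing down it reaches from about 0.4 to 0.875 m from the base axis. Payload 19.3 kg.
Tool frame: the origin (TCP) lies midway between the tips of the shut fingers; the grasp point (between the pads) lies 19 mm behind it; z points along the fingers, y is the line along which they close (so a half turn about z gives the same grasp; the last joint's range is limited). The gripper opens to 85 mm and grips with 20 to 120 N. Pads are 22 mm wide; open, the fingers measure 114 mm over their backs; the gripper's body (76 mm by 85 mm) begins 54 mm behind the grasp point. The pads swing forward as they close: fully open they stand 13 mm farther back than shut.
Start: joints at [1.174, 0.521, -0.036, 1.599, 0.021, 1.021, -0.113], TCP at [0.201, -0.592, 0.231] pointing down, gripper open.
Joint ranges: [-2.91, 2.91], [-0.3, 2.13], [-1.5, 1.42], [0.17, 2.43], [-1.26, 4.41], [0.16, 1.93], [-2.52, 2.52]. Speed limits (rad/s): [1.89, 1.89, 2.39, 2.39, 3.01, 3.01, 3.01].

## Interface

Orientations are given as [roll, pitch, yaw] about the fixed x, y, z axes, in that order (R = Rz(yaw) Ry(pitch) Rx(roll)).
In Python, from workcell import * gives the robot as it stands. The module is installed in compiled form; this text tells all that it offers.
- The arm moves only by the tool play_rows, never from a script. Its argument "deltas" is a list of rows, each a list of 7 numbers: the shift along the tool's x, y, z in units of 500 mm (1.0 is 500 mm), then the turn, a rotation vector about the tool's x, y, z in units of 120 degrees (1.0 is 120 degrees), then the closure, from 0 (fully open) to 1 (shut). A call has 1 to 10 rows; each row is the pose to reach, as a shift and turn from the pose commanded when the call began, along the tool's axes at that moment; what a row does not reach only later rows make up. A row lasts 1/10 s, in which the tool goes at most 50 mm and 8.59 degrees, less where a joint would pass 70% of its speed; a pose out of reach is approached as far as the arm can. A call with a number of a shift or a turn outside -1 to 1 is refused whole. A call with a gripper value outside its range is refused whole. The fingers move at their own pace and stop on an object; "newtons" is the grip in N (left out, the last holds). Time passes only in rows, so rows that repeat a pose let the fingers close. It gives the time, the measured TCP pose, the force, the opening and the grip force at its end, in the units of the state.
- observe(): the state, without advancing time (a new reading comes with each control period).
- grab_frame(name): name is "side" or "top"; returns the picture (400x640x3 uint8, red, green, blue); there is no depth.
- get_calibration(name): a dict with "fovy" (degrees; the focal length in pixels is half the picture's height over the tangent of half this angle, whatever the lens; pixels are square), "cx", "cy" (the principal point, pixels), "k1" (the pictures are not rectified: a ray, as slopes to the right and down, at radius r is drawn at 1 + k1 r^2 times it, then the intrinsics apply), "xyz" and "rotation" of the camera in the world. Camera axes: x right, y down, z forward; pixel columns grow to the right and rows downward; lengths in m; the calibration is good to about 2 mm. A picture is of the moment at which its call begins. get_calibration takes no time and is no camera call.
- job_done(): hands the job in; it is judged then, once.
The state is a dict: "clock": time; "qpos": joint angles; "qd": joint speeds; "joint_efforts": joint torques, N m; "position": TCP position; "tool_rot": TCP orientation; "force": force on the tool from outside, world axes, zero at the start; "moment": the same for the moment, N m; "grip_width": finger opening in m; "finger_force": force on a finger pad.
Only numpy, scipy, OpenCV 4.12 (cv2) and the standard library are available. Lean on these libraries where they do the work, as an engineer would, in place of code of your own. Each camera call takes 0.05 s, during which the arm holds its last target. There are 200 camera calls.

## Task

Three amber sample jars stand open with their caps resting proud; close them in the order they were filled: press down the white cap first, then the blue one, then the yellow one, each gently and straight down until it is home and stays there. Only press the caps: do not pick up, tip or shove the jars, do not touch a cap before its turn comes, and leave everything else on the desk alone.

Things in the scene. Friction and masses are not known exactly. Their poses are not given: they have to be found in the camera images.
- white_lid (a joint): travel of the white jar's press-on cap in m: 0 = standing fully proud (open), grows straight down as it is pressed, 0.008 = fully home on the jar's shoulder. It starts between 0 and 0.001. No spring: it slides against about 3 N of friction (plus slight damping), stays wherever it is left, and has a hard stop when home. About 6 N on the cap brings it fully home.
- white_cap_top (a point): centre of the flat top of the white cap, the spot to press: it is the top of a soft springy button of the same colour, 32 mm across, that stands 7 mm above the cap's 44 mm rim and gives 1 mm per 2.5 N (6 mm at most, and springs back when released), so the force rises gently. The point is 61 mm above the desk when the cap is fully proud and 53 mm when it is home; z up.
- white_jar: loose amber glass sample jar with the white cap, 53 mm diameter, about 0.2 kg, standing on the desk; origin at the centre of its underside, z up. While its cap is open a red band (36 mm across) shows in the 8 mm gap between the glass and the cap.
- blue_lid (a joint): travel of the blue jar's press-on cap in m: 0 = standing fully proud (open), grows straight down as it is pressed, 0.008 = fully home on the jar's shoulder. It starts between 0 and 0.001. No spring: it slides against about 3 N of friction (plus slight damping), stays wherever it is left, and has a hard stop when home. About 6 N on the cap brings it fully home.
- blue_cap_top (a point): centre of the flat top of the blue cap, the spot to press: it is the top of a soft springy button of the same colour, 32 mm across, that stands 7 mm above the cap's 44 mm rim and gives 1 mm per 2.5 N (6 mm at most, and springs back when released), so the force rises gently. The point is 61 mm above the desk when the cap is fully proud and 53 mm when it is home; z up.
- blue_jar: loose amber glass sample jar with the blue cap, 53 mm diameter, about 0.2 kg, standing on the desk; origin at the centre of its underside, z up. While its cap is open a red band (36 mm across) shows in the 8 mm gap between the glass and the cap.
- yellow_lid (a joint): travel of the yellow jar's press-on cap in m: 0 = standing fully proud (open), grows straight down as it is pressed, 0.008 = fully home on the jar's shoulder. It starts between 0 and 0.001. No spring: it slides against about 3 N of friction (plus slight damping), stays wherever it is left, and has a hard stop when home. About 6 N on the cap brings it fully home.
- yellow_cap_top (a point): centre of the flat top of the yellow cap, the spot to press: it is the top of a soft springy button of the same colour, 32 mm across, that stands 7 mm above the cap's 44 mm rim and gives 1 mm per 2.5 N (6 mm at most, and springs back when released), so the force rises gently. The point is 61 mm above the desk when the cap is fully proud and 53 mm when it is home; z up.
- yellow_jar: loose amber glass sample jar with the yellow cap, 53 mm diameter, about 0.2 kg, standing on the desk; origin at the centre of its underside, z up. While its cap is open a red band (36 mm across) shows in the 8 mm gap between the glass and the cap.
- vial_white: loose capped glass vial with a white screw cap, 22 mm diameter, 58 mm tall, standing among the jars (not one of them); bystander, to be left alone; origin at the centre of its underside
- vial_red: loose capped glass vial with a red screw cap, 22 mm diameter, 58 mm tall; bystander, to be left alone; origin at the centre of its underside
- beaker: loose small beaker with pink contents, 52 mm diameter, 64 mm tall; bystander, to be left alone; origin at the centre of its underside
- boat: loose square white weighing boat, 66x66x15 mm; bystander, to be left alone; origin at the centre of its underside
- bench_timer: loose digital bench timer, 65x65x19 mm; bystander, to be left alone; origin at the centre of its underside
- board_marker: loose white marker pen lying down, 136 mm long, 17 mm high; bystander, to be left alone; origin at the centre of its underside
Things that resemble listed ones, but are neither listed nor needed, are in the scene too. What is shaped like the blue_jar but green or purple is not meant. Leave any purple look-alike of the yellow_jar alone.

How it is judged:
By the outcome, as a careful person would: the job done as asked, in the order asked, and still so for the second after the job is handed in, with the robot touching nothing.
It also fails if it takes over 42 s, if anything falls off the work surface, if the arm or the gripper's body presses on something with over 40 N, if the wrist force passes 120 N, or if a joint passes its speed limit or range.

## Working session

There is one attempt and no reset: what is moved stays moved. The work goes in short steps, Python scripts to look and compute and a tool call to move; the robot and the scene stay as the last step left them, time stands still between calls to the robot, and variables do not carry over. Pictures are saved under pics/ and viewed, at most 10 in all, crops included, and the job is handed in when it is done.

Besides the shell and the picture viewer there is one more tool, called as a command line: name --pt "numbers of a row" for each row, then --argument value for the rest. play_rows: Moves the arm, as the interface text tells. Its arguments: {"type":"object","properties":{"deltas":{"type":"array"},"newtons":{"type":"number"}},"required":["deltas"]}

```bash
mkdir -p pics; cat > h.py <<'E'
from workcell import *
import numpy as np, cv2
from scipy.spatial.transform import Rotation as R
def cam(n):
    c=get_calibration(n); f=200/np.tan(np.radians(c["fovy"])/2)
    return c,f,np.array(c["xyz"]),np.array(c["rotation"]).reshape(3,3)
def ray(n,u,v):
    c,f,p,M=cam(n); d=np.array([(u-c["cx"])/f,(v-c["cy"])/f]); s=d.copy()
    for _ in range(30): s=d/(1+c["k1"]*(s@s))
    return p,M@np.array([s[0],s[1],1])
def atz(n,u,v,z):
    p,d=ray(n,u,v); return p+d*(z-p[2])/d[2]
def proj(n,X):
    c,f,p,M=cam(n); q=M.T@(np.array(X)-p); s=q[:2]/q[2]; s=s*(1+c["k1"]*(s@s)); return s*f+[c["cx"],c["cy"]]
def tri(a,b):
    (p,d),(q,e)=ray("side",*a),ray("top",*b)
    d=d/np.linalg.norm(d);e=e/np.linalg.norm(e)
    t=np.linalg.lstsq(np.c_[d,-e],q-p,rcond=None)[0]
    A=p+t[0]*d;B=q+t[1]*e; return (A+B)/2,np.linalg.norm(A-B)
E
python3 - <<'E'
from h import *
for n in("side","top"):
    cv2.imwrite(f"pics/{n}0.png",grab_frame(n)[...,::-1]); print(get_calibration(n))
s=observe();print({k:np.round(v,3) for k,v in s.items()})
E
```

```text
{'fovy': 47.36490212055293, 'cx': 324.1702109795443, 'cy': 198.85557056067708, 'k1': -0.09057088829621517, 'xyz': array([ 0.52021342, -1.08083432,  0.49322918]), 'rotation': array([-1.96911324,  0.01872664, -0.02197819])}
{'fovy': 42.203502117893976, 'cx': 319.3745475019592, 'cy': 206.13963678732918, 'k1': -0.09246561623354853, 'xyz': array([ 0.41931508, -0.14024163,  1.22230127]), 'rotation': array([-3.04966159,  0.02550896, -1.57488931])}
{'clock': np.float64(0.1), 'qpos': array([ 1.174,  0.522, -0.036,  1.6  ,  0.021,  1.021, -0.113]), 'qd': array([ 0.   , -0.001, -0.001, -0.001, -0.001, -0.001, -0.001]), 'joint_efforts': array([ 3.0000e-03, -9.2851e+01,  1.9840e+00, -3.7054e+01,  1.8000e-02,
        5.0000e-03,  0.0000e+00]), 'position': array([ 0.2  , -0.592,  0.231]), 'tool_rot': array([-3.141,  0.   ,  0.327]), 'force': array([ 0.354,  0.933, -0.379]), 'moment': array([-0.023,  0.095, -0.043]), 'finger_force': np.float64(0.0), 'grip_width': np.float64(0.085)}
```

View pics/side0.png

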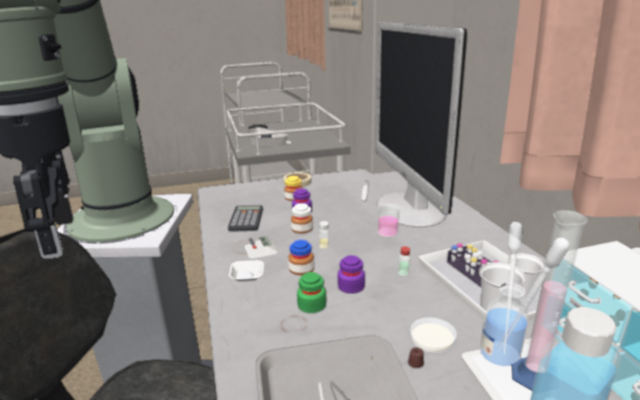

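View pics/top0.png

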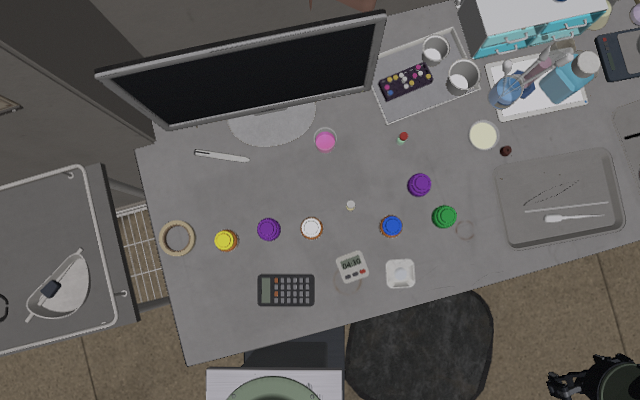

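Side view: white cap (302,212), blue (301,250), yellow (293,182). Purple look-alikes are at (301,197) and (351,265), green is at (312,285), and the white-capped vial is at (324,228). Top view: white (312,228), blue (391,226), yellow (226,240). Purple is at (269,229) and (419,184), green at (444,216), vial at (350,205). By the description I choose the amber jars with white, blue and yellow caps.

```bash
sed -i 's/np.array(c\["rotation"\]).reshape(3,3)/R.from_euler("xyz",c["rotation"]).as_matrix()/' h.py
python3 - <<'E'
from h import *
T=cv2.imread("pics/top0.png");S=cv2.imread("pics/side0.png")
def seg(I,c,ctr,r=16):
    h=cv2.cvtColor(I,cv2.COLOR_BGR2HSV).astype(int)
    H,s,v=h[...,0],h[...,1],h[...,2]
    m={"white":(s<45)&(v>175),"blue":(abs(H-112)<12)&(s>120),"yellow":(abs(H-26)<7)&(s>140)}[c].astype(np.uint8)
    w=np.zeros_like(m);cv2.circle(w,ctr,r,1,-1);m*=w
    n,l,st,ce=cv2.connectedComponentsWithStats(m);k=1+np.argmax(st[1:,4]);return ce[k],st[k]
for c,t,s in(("white",(312,228),(302,214)),("blue",(391,226),(301,250)),("yellow",(226,240),(293,183))):
    a,sa=seg(T,c,t);b,sb=seg(S,c,s)
    X,e=tri(b,a); P=atz("top",*a,.055)
    print(c,a.round(1),sa,b.round(1),sb,X.round(4),round(e,4),P.round(4),"side@.055",atz("side",*b,.055).round(4))
for n,p in dict(vial=(350,205),purp1=(269,229)).items(): print(n,atz("top",*p,.06).round(3))
t=cv2.resize(T[190:270,200:420],None,fx=3.6,fy=3.6,interpolation=cv2.INTER_CUBIC)
s=cv2.resize(S[170:280,270:380],None,fx=2.5,fy=2.5,interpolation=cv2.INTER_CUBIC)
o=np.zeros((570,800,3),np.uint8);o[:288,:792]=t;o[290:565,:275]=s;cv2.imwrite("pics/crop.png",o)
E
```

```text
white [310.8 227.6] [302 218  19  20 264] [297.8 214.6] [286 204  25  27 354] [ 0.475 -0.091  0.038] 0.009 [ 0.4786 -0.0914  0.055 ] side@.055 [ 0.4724 -0.1287  0.055 ]
blue [391.7 225.3] [382 216  20  19 291] [300.2 247.3] [290 240  21  15 251] [ 0.4822 -0.2742  0.0496] 0.0016 [ 0.4827 -0.2736  0.055 ] side@.055 [ 0.4819 -0.2841  0.055 ]
yellow [224.  239.9] [215 230  19  20 298] [293. 181.] [286 176  14  10 104] [0.4516 0.1068 0.0497] 0.0003 [0.4516 0.1057 0.055 ] side@.055 [0.4523 0.0926 0.055 ]
vial [ 0.529 -0.18   0.06 ]
purp1 [0.476 0.003 0.06 ]
```

View pics/crop.png

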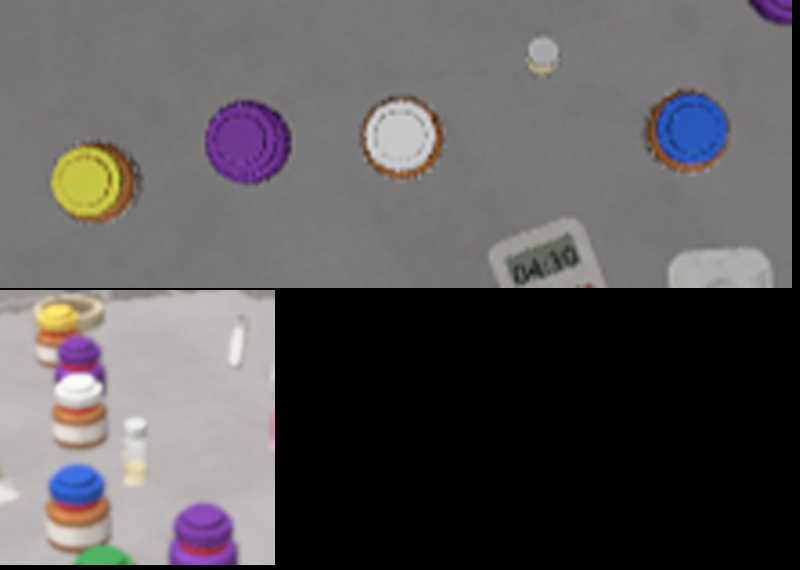

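The crop confirms it: yellow, white and blue caps on amber jars with the red band showing, purple ones separate, and the small vial clear of them. I'll use the top view at z≈0.055, which agrees with the triangulation.

```bash
cat >> h.py <<'E'
C=dict(white=(.4786,-.0914),blue=(.4827,-.2736),yellow=(.4516,.1057))
def go(xy,z,rpy=None):
    s=observe(); M=R.from_euler("xyz",s["tool_rot"]); G=R.from_euler("xyz",[np.pi,0,s["tool_rot"][2]])
    print(s["clock"],"pos",s["position"].round(4),"rot",np.round(s["tool_rot"],3),"F",s["force"].round(2),"w",s["grip_width"])
    print("shift",(M.inv().apply(np.r_[xy,z]-s["position"])/.5).round(4),"turn",((M.inv()*G).as_rotvec()/np.radians(120)).round(4))
E
python3 -c "
from h import *
go(C['white'],.12)"
```

```text
0.1 pos [ 0.2005 -0.5916  0.2308] rot [-3.141  0.     0.327] F [ 0.35  0.93 -0.38] w 0.08527394955392088
shift [ 0.8479 -0.7688  0.2223] turn [-0.0005  0.     -0.    ]
```

play_rows --pt "0.08 -0.07 0 0 0 0 1" --pt "0.16 -0.14 0 0 0 0 1" --pt "0.24 -0.22 0 0 0 0 1" --pt "0.32 -0.29 0 0 0 0 1" --pt "0.4 -0.36 0 0 0 0 1" --pt "0.48 -0.43 0 0 0 0 1" --pt "0.56 -0.5 0 0 0 0 1" --pt "0.64 -0.58 0 0 0 0 1" --pt "0.72 -0.65 0 0 0 0 1" --pt "0.78 -0.71 0.05 0 0 0 1" --newtons 30

```text
clock: 1.1
position: [0.4437, -0.1552, 0.2171]
tool_rot: [3.14, -0.002, 0.327]
force: [1.1, -0.7, -0.4]
grip_width: 0.0
finger_force: 0.0
```

```bash
python3 -c "
from h import *
go(C['white'],.085)"
```

```text
1.1 pos [ 0.4437 -0.1552  0.2171] rot [ 3.14e+00 -2.00e-03  3.27e-01] F [ 1.08 -0.66 -0.4 ] w 2.9499622687889468e-05
shift [ 0.1065 -0.0989  0.2642] turn [ 0.0008 -0.0011 -0.    ]
```

play_rows --pt "0.04 -0.035 0.06 0 0 0 1" --pt "0.068 -0.059 0.12 0 0 0 1" --pt "0.068 -0.059 0.18 0 0 0 1" --pt "0.068 -0.059 0.22 0 0 0 1" --pt "0.068 -0.059 0.242 0 0 0 1" --pt "0.068 -0.059 0.242 0 0 0 1" --pt "0.068 -0.059 0.242 0 0 0 1"

```text
clock: 1.8
position: [0.4652, -0.1184, 0.0956]
tool_rot: [3.141, -0.0, 0.326]
force: [-0.4, -0.7, 0.5]
grip_width: -0.0001
finger_force: 0.0
```

```bash
python3 -c "
from h import *
for n in('top','side'): cv2.imwrite(f'pics/{n}1.png',grab_frame(n)[...,::-1])
go(C['white'],.07)
a=cv2.imread('pics/top1.png')[180:280,240:400];b=cv2.imread('pics/side1.png')[140:260,240:360]
o=np.zeros((590,640,3),np.uint8);o[:300,:480]=cv2.resize(a,None,fx=3,fy=3);o[300:588,:288]=cv2.resize(b,None,fx=2.4,fy=2.4);cv2.imwrite('pics/c1.png',o)"
```

```text
1.9 pos [ 0.4655 -0.1184  0.096 ] rot [ 3.141e+00 -1.000e-03  3.260e-01] F [-0.13  0.67  0.35] w 0.00010711097379368619
shift [ 0.0421 -0.0428  0.0519] turn [ 0.0004 -0.0007 -0.    ]
```

View pics/c1.png

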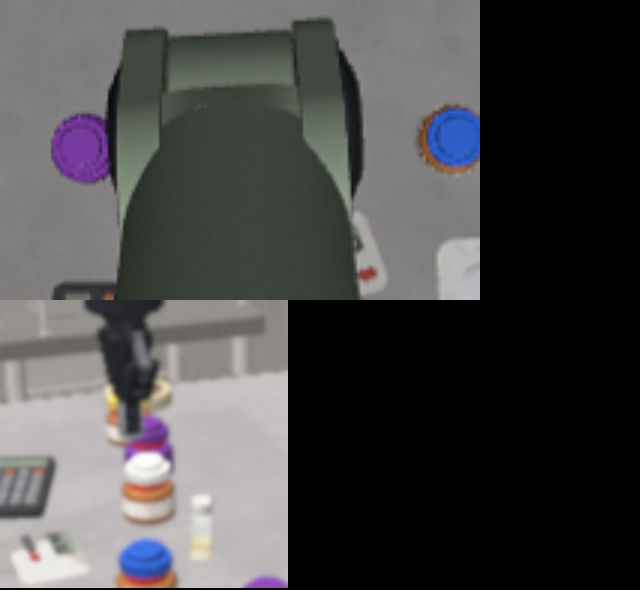

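The side crop shows the shut fingertips hovering short of the white cap, tip at about (132,430) with the cap at (148,465). I'll correct from the measured pose.

play_rows --pt "0.02 -0.02 0 0 0 0 1" --pt "0.042 -0.043 0 0 0 0 1" --pt "0.042 -0.043 0.02 0 0 0 1" --pt "0.042 -0.043 0.03 0 0 0 1" --pt "0.042 -0.043 0.03 0 0 0 1" --pt "0.042 -0.043 0.03 0 0 0 1"

```text
clock: 2.5
position: [0.4777, -0.0915, 0.0799]
tool_rot: [-3.142, 0.0, 0.326]
force: [0.0, -0.3, -0.2]
grip_width: 0.0002
finger_force: 0.0
```

```bash
python3 -c "
from h import *
go(C['white'],.064)"
```

```text
2.5 pos [ 0.4777 -0.0915  0.0799] rot [-3.142  0.     0.326] F [ 0.02 -0.28 -0.18] w 0.00020676310544588748
shift [0.0019 0.0004 0.0317] turn [-0.      0.0002 -0.    ]
```

play_rows --pt "0.002 0 0.012 0 0 0 1" --pt "0.002 0 0.024 0 0 0 1" --pt "0.002 0 0.032 0 0 0 1" --pt "0.002 0 0.036 0 0 0 1" --pt "0.002 0 0.04 0 0 0 1" --pt "0.002 0 0.044 0 0 0 1" --pt "0.002 0 0.047 0 0 0 1" --pt "0.002 0 0.05 0 0 0 1" --pt "0.002 0 0.05 0 0 0 1"

```text
clock: 3.4
position: [0.4788, -0.0908, 0.0549]
tool_rot: [-3.142, 0.0, 0.327]
force: [-2.2, 0.4, 3.3]
grip_width: 0.0001
finger_force: 1.2
```

play_rows --pt "0 0 0.002 0 0 0 1" --pt "0 0 0.004 0 0 0 1" --pt "0 0 0.006 0 0 0 1" --pt "0 0 0.008 0 0 0 1" --pt "0 0 0.01 0 0 0 1" --pt "0 0 0.01 0 0 0 1" --pt "0 0 0.01 0 0 0 1"

```text
clock: 4.1
position: [0.4788, -0.0908, 0.05]
tool_rot: [3.142, 0.0, 0.327]
force: [-2.9, -0.0, 6.8]
grip_width: 0.0
finger_force: 3.8
```

play_rows --pt "0 0 0.001 0 0 0 1" --pt "0 0 0.002 0 0 0 1" --pt "0 0 0.002 0 0 0 1" --pt "0 0 0.002 0 0 0 1"

```text
clock: 4.5
position: [0.4788, -0.0908, 0.0491]
tool_rot: [3.142, 0.0, 0.327]
force: [-3.5, -0.0, 9.6]
grip_width: 0.0001
finger_force: 4.9
```

White is home: the force now rises at the full button stiffness. Lifting and moving over to blue.

play_rows --pt "0 0 -0.01 0 0 0 1" --pt "0 0 -0.03 0 0 0 1" --pt "0 0 -0.07 0 0 0 1" --pt "0 0 -0.1 0 0 0 1" --pt "-0.02 0.06 -0.1 0 0 0 1" --pt "-0.04 0.13 -0.1 0 0 0 1" --pt "-0.06 0.2 -0.1 0 0 0 1" --pt "-0.08 0.27 -0.1 0 0 0 1" --pt "-0.1 0.32 -0.1 0 0 0 1" --pt "-0.11 0.349 -0.1 0 0 0 1"

```text
clock: 5.5
position: [0.4823, -0.2761, 0.0994]
tool_rot: [3.141, -0.0, 0.324]
force: [0.0, 0.0, 0.1]
grip_width: 0.0002
finger_force: 0.0
```

play_rows --pt "0 0 0 0 0 0 1" --pt "0 0 0 0 0 0 1"

```text
clock: 5.7
position: [0.483, -0.2727, 0.0991]
tool_rot: [-3.141, -0.0, 0.327]
force: [0.1, -0.0, 0.7]
grip_width: 0.0003
finger_force: 0.0
```

```bash
python3 - <<'E'
from h import *
for n in('top','side'): cv2.imwrite(f'pics/{n}2.png',grab_frame(n)[...,::-1])
go(C['blue'],.08)
a=cv2.imread('pics/top2.png')[180:280,240:440];b=cv2.imread('pics/side2.png')[160:280,240:360]
o=np.zeros((590,640,3),np.uint8);o[:300,:600]=cv2.resize(a,None,fx=3,fy=3);o[300:588,:288]=cv2.resize(b,None,fx=2.4,fy=2.4);cv2.imwrite('pics/c2.png',o)
E
```

```text
5.8 pos [ 0.4832 -0.2722  0.0991] rot [-3.141 -0.     0.329] F [ 0.12 -0.12 -0.02] w 0.000290663666113212
shift [-0.0018  0.0024  0.0382] turn [-0.0002 -0.0001  0.    ]
```

View pics/c2.png

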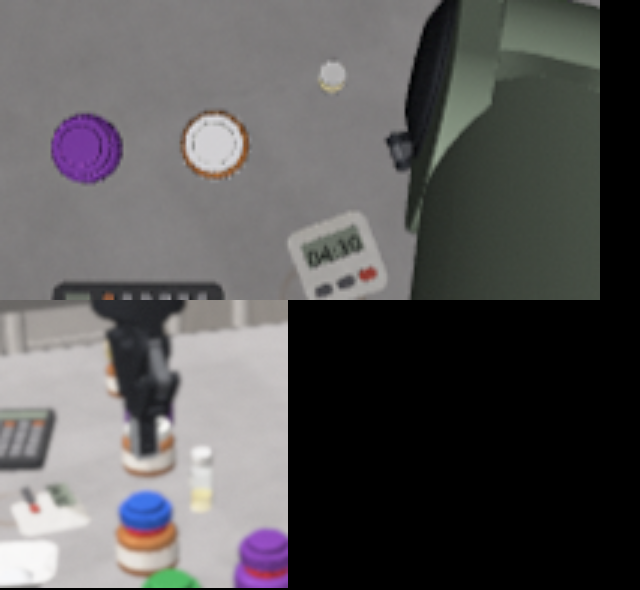

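White now sits low with no red band visible, and its jar at (214,145) has not moved. The tool hovers over blue, so I'll press it.

play_rows --pt "-0.002 0.002 0.03 0 0 0 1" --pt "-0.002 0.002 0.055 0 0 0 1" --pt "-0.002 0.002 0.068 0 0 0 1" --pt "-0.002 0.002 0.074 0 0 0 1" --pt "-0.002 0.002 0.078 0 0 0 1" --pt "-0.002 0.002 0.081 0 0 0 1" --pt "-0.002 0.002 0.084 0 0 0 1" --pt "-0.002 0.002 0.086 0 0 0 1" --pt "-0.002 0.002 0.088 0 0 0 1" --pt "-0.002 0.002 0.088 0 0 0 1"

```text
clock: 6.8
position: [0.4822, -0.2749, 0.0549]
tool_rot: [-3.142, -0.0, 0.327]
force: [-0.8, 1.9, 2.5]
grip_width: 0.0001
finger_force: 1.3
```

play_rows --pt "0 0 0.002 0 0 0 1" --pt "0 0 0.004 0 0 0 1" --pt "0 0 0.006 0 0 0 1" --pt "0 0 0.008 0 0 0 1" --pt "0 0 0.01 0 0 0 1" --pt "0 0 0.01 0 0 0 1" --pt "0 0 0.01 0 0 0 1"

```text
clock: 7.5
position: [0.4822, -0.2748, 0.05]
tool_rot: [-3.141, -0.0, 0.327]
force: [-1.0, 4.4, 7.4]
grip_width: -0.0
finger_force: 3.8
```

play_rows --pt "0 0 0.001 0 0 0 1" --pt "0 0 0.002 0 0 0 1" --pt "0 0 0.002 0 0 0 1" --pt "0 0 0.002 0 0 0 1"

```text
clock: 7.9
position: [0.4822, -0.2747, 0.0492]
tool_rot: [-3.141, -0.0, 0.327]
force: [-1.7, 4.3, 9.4]
grip_width: -0.0001
finger_force: 4.9
```

```bash
python3 -c "
from h import *
go(C['yellow'],.1)"
```

```text
7.9 pos [ 0.4822 -0.2747  0.0492] rot [-3.141 -0.     0.327] F [-1.73  4.25  9.4 ] w -9.262686645818208e-05
shift [ 0.1863 -0.7403 -0.1016] turn [-0.0001 -0.      0.    ]
```

Blue is home. Lifting and moving to yellow.

play_rows --pt "0 0 -0.01 0 0 0 1" --pt "0 0 -0.03 0 0 0 1" --pt "0 0 -0.07 0 0 0 1" --pt "0 0 -0.12 0 0 0 1" --pt "0.015 -0.06 -0.12 0 0 0 1" --pt "0.035 -0.14 -0.12 0 0 0 1" --pt "0.055 -0.22 -0.12 0 0 0 1" --pt "0.075 -0.3 -0.12 0 0 0 1" --pt "0.095 -0.38 -0.12 0 0 0 1" --pt "0.115 -0.45 -0.12 0 0 0 1"

```text
clock: 8.9
position: [0.4641, -0.0418, 0.1095]
tool_rot: [3.141, -0.001, 0.327]
force: [0.8, 0.8, -0.3]
grip_width: 0.0003
finger_force: 0.0
```

play_rows --pt "0.018 -0.07 0 0 0 0 1" --pt "0.036 -0.14 0 0 0 0 1" --pt "0.054 -0.21 0 0 0 0 1" --pt "0.07 -0.27 0 0 0 0 1" --pt "0.071 -0.29 0 0 0 0 1" --pt "0.071 -0.29 0 0 0 0 1" --pt "0.071 -0.29 0 0 0 0 1"

```text
clock: 9.6
position: [0.4516, 0.1042, 0.1091]
tool_rot: [3.141, 0.0, 0.326]
force: [0.9, -0.7, 0.1]
grip_width: 0.0002
finger_force: 0.0
```

```bash
python3 -c "
from h import *
go(C['yellow'],.055)"
```

```text
9.6 pos [0.4516 0.1042 0.1091] rot [3.141 0.    0.326] F [ 0.93 -0.67  0.13] w 0.00015184906337481052
shift [ 0.0009 -0.0029  0.1082] turn [0.0003 0.     0.    ]
```

play_rows --pt "0.001 -0.003 0.04 0 0 0 1" --pt "0.001 -0.003 0.07 0 0 0 1" --pt "0.001 -0.003 0.086 0 0 0 1" --pt "0.001 -0.003 0.093 0 0 0 1" --pt "0.001 -0.003 0.097 0 0 0 1" --pt "0.001 -0.003 0.1 0 0 0 1" --pt "0.001 -0.003 0.103 0 0 0 1" --pt "0.001 -0.003 0.106 0 0 0 1" --pt "0.001 -0.003 0.108 0 0 0 1" --pt "0.001 -0.003 0.108 0 0 0 1"

```text
clock: 10.6
position: [0.4516, 0.1069, 0.055]
tool_rot: [3.142, -0.0, 0.327]
force: [0.7, -1.7, 2.7]
grip_width: 0.0003
finger_force: 1.3
```

play_rows --pt "0 0 0.002 0 0 0 1" --pt "0 0 0.004 0 0 0 1" --pt "0 0 0.006 0 0 0 1" --pt "0 0 0.008 0 0 0 1" --pt "0 0 0.01 0 0 0 1" --pt "0 0 0.01 0 0 0 1" --pt "0 0 0.01 0 0 0 1"

```text
clock: 11.3
position: [0.4516, 0.1067, 0.05]
tool_rot: [3.141, -0.0, 0.327]
force: [0.4, -4.4, 7.4]
grip_width: -0.0
finger_force: 3.8
```

play_rows --pt "0 0 0.001 0 0 0 1" --pt "0 0 0.002 0 0 0 1" --pt "0 0 0.002 0 0 0 1" --pt "0 0 0.002 0 0 0 1"

```text
clock: 11.7
position: [0.4516, 0.1066, 0.0491]
tool_rot: [3.141, -0.0, 0.326]
force: [0.3, -4.6, 10.0]
grip_width: 0.0002
finger_force: 4.9
```

play_rows --pt "0 0 -0.01 0 0 0 1" --pt "0 0 -0.03 0 0 0 1" --pt "0 0 -0.08 0 0 0 1" --pt "0 0 -0.15 0 0 0 1" --pt "0 0 -0.22 0 0 0 1" --pt "-0.03 0.07 -0.28 0 0 0 1" --pt "-0.06 0.15 -0.3 0 0 0 1" --pt "-0.09 0.23 -0.3 0 0 0 1" --pt "-0.12 0.31 -0.3 0 0 0 1" --pt "-0.15 0.39 -0.3 0 0 0 1"

```text
clock: 12.7
position: [0.4426, -0.1033, 0.1997]
tool_rot: [3.141, -0.001, 0.327]
force: [1.0, 0.2, 0.3]
grip_width: -0.0
finger_force: 0.0
```

play_rows --pt "-0.03 0.08 0 0 0 0 1" --pt "-0.06 0.16 0 0 0 0 1" --pt "-0.09 0.24 0 0 0 0 1" --pt "-0.12 0.32 0 0 0 0 1" --pt "-0.15 0.4 0 0 0 0 1" --pt "-0.18 0.48 0 0 0 0 1" --pt "-0.2 0.54 0 0 0 0 1" --pt "-0.2 0.6 0 0 0 0 1" --pt "-0.2 0.6 0 0 0 0 1" --pt "-0.2 0.6 0 0 0 0 1"

```text
clock: 13.7
position: [0.4445, -0.4177, 0.1989]
tool_rot: [-3.141, -0.0, 0.327]
force: [0.1, -0.6, -0.5]
grip_width: 0.0001
finger_force: 0.0
```

```bash
python3 - <<'E'
from h import *
for n in('top','side'): cv2.imwrite(f'pics/{n}3.png',grab_frame(n)[...,::-1])
go(C['blue'],.08)
a=cv2.imread('pics/top3.png')[180:280,200:460];b=cv2.imread('pics/side3.png')[165:285,260:360]
o=np.zeros((590,790,3),np.uint8);o[:300,:780]=cv2.resize(a,None,fx=3,fy=3);o[300:588,:240]=cv2.resize(b,None,fx=2.4,fy=2.4)
o[300:588,300:540]=cv2.resize(cv2.imread('pics/side0.png')[165:285,260:360],None,fx=2.4,fy=2.4);cv2.imwrite('pics/c3.png',o)
E
```

```text
13.8 pos [ 0.4447 -0.417   0.1991] rot [-3.141 -0.     0.328] F [-0.79  0.43  0.1 ] w 0.0002842126830947612
shift [ 0.1643 -0.2469  0.2385] turn [-0.0003 -0.0001  0.    ]
```

View pics/c3.png

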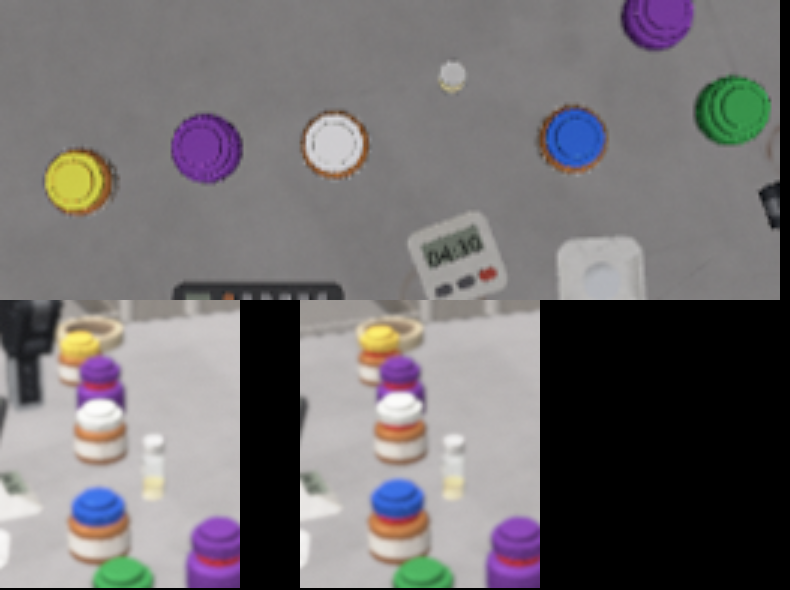

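Compared with before, the red bands are gone on all three amber jars: white (100,415), blue (98,508) and yellow (80,347). The jars and the other objects have not moved. Handing in.

```bash
python3 -c "
from workcell import *
print(job_done())"
```

```text
the job is handed in; nothing more can be done
None
```

I pressed the white, blue and yellow caps home in that order with about 10 N each; the red bands are gone, nothing else visibly moved, and I handed the job in at about 14 s (no verdict was returned).

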